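Turn a sensor module over in a probing frame

ROBOT

A 6-joint arm with a two-finger parallel gripper is mounted at the origin on the work surface. World frame = base frame: x ahead of the robot, y to its left, z up, the work surface at z = 0. Lengths are in mm, angles in degrees, forces in N, time in s.
With the tool pointing down it reaches from about 300 to 850 mm from the base axis. Payload 4.2 kg.
Tool frame: the origin (TCP) lies at the very end of the fingers, on their centre line; the grasp point (between the pads) lies 19 mm behind it; z points along the fingers, y is the direction in which the jaws open and shut (so a half turn about z gives the same grasp; the last joint's range is limited). The gripper opens to 91 mm and grips with 3 to 60 N. Pads are 32 mm wide; open, the fingers measure 118 mm over their backs; the gripper's body (76 mm by 178 mm) begins 60 mm behind the grasp point.
Start: joints at [-69.786, 18.312, 89.639, -0, 72.044, -1.146], TCP at [209.433, -535.519, 213.976] pointing down, gripper open.
Joint ranges: [-177.97, 177.97], [-48.28, 115.42], [12.27, 149.76], [-77.06, 257.06], [2.81, 150.46], [-146.56, 146.56]. Speed limits (degrees/s): [147.25, 147.25, 180, 180, 180, 180].

INTERFACE

Orientations are given as [roll, pitch, yaw] about the fixed x, y, z axes, in that order (R = Rz(yaw) Ry(pitch) Rx(roll)).
In Python, from workcell import monitor, eyes, job gives the robot as it stands.
- The arm moves only by the tool move_arm, never from a script. Its argument "increments" is a list that holds one entry, the list of rows, each a list of 7 numbers: the opening, from 0 (shut) to 1 (fully open), then the shift along the tool's x, y, z in cm, then the turn, a rotation vector about the tool's x, y, z in rad. In form: [[[jaw, x, y, z, ax, ay, az], ...]]. A call has 1 to 12 rows; each row shifts and turns the pose as measured when the row begins, along the tool's axes as they then stand; what a row does not reach is not made up. A row lasts 1/8 s, in which the tool goes at most 62.5 mm and 10.7 degrees, less where a joint would pass 70% of its speed; a pose out of reach is approached as far as the arm can. A call is refused whole if a number of a shift passes 6.25 or a number of a turn 0.188, either way. A call with a gripper value outside its range is refused whole. The fingers move at their own pace and stop on an object; "force" is the grip in N (left out, the last holds). Time passes only in rows, so rows that do not move let the fingers close. It gives the time, the measured TCP pose, the force and the opening at its end, in the units of the state.
- monitor.state(): the state, without advancing time (a new reading comes with each control period).
- eyes.grab_frame(name): name is "side" or "top" or "wrist"; returns a dict with "color" (384x512x3 uint8, red, green, blue), "z_map" (384x512 float32, mm along the optical axis (not along the pixel's ray), 0 where there is no reading), "camera_matrix" (3x3 intrinsics, pixels), "rvec" (rotation vector, rad) and "tvec" (3), from world to camera coordinates, as OpenCV has them. Camera axes: x right, y down, z forward; pixel columns grow to the right and rows downward; lengths in mm; the calibration is good to about 2 mm. A picture is of the moment at which its call begins.
- job.job_done(): hands the job in, once; it reports no verdict.
The state is a dict: "time_s": time; "qpos": joint angles; "qvel": joint speeds; "effort": joint torques, N m; "ee_pos": TCP position; "ee_rot": TCP orientation; "force": force on the tool from outside, world axes, zero at the start; "torque": the same for the moment, N m; "gripper_width": finger opening in mm.
Only numpy, scipy, OpenCV 4.12 (cv2) and the standard library are available. Lean on these libraries where they do the work, as an engineer would, in place of code of your own. Each camera call takes 0.05 s, during which the arm holds its last target. There are 200 camera calls.

TASK

Tip the plain flat-faced round module up on edge in its tray pocket so that it can be gripped, and lay it flat and face up in the open pocket of the swivelling clamshell frame. Then shut the lid on it and swing the whole frame right over onto its other stop, so that the module's back faces up for probing. Leave the module with the lens lying in the tray and do not knock the other things about.

Things in the scene. Friction and masses are not known exactly. Their poses are not given: they have to be found in the camera images.
- module: The module to take: plain flat aluminium disc, 50 mm diameter, 8 mm thick, 30 to 65 g. Origin: centre of its underside (green circuit board with brass pads); z points out of its plain flat face. It starts face up and loose in one of the tray's two pockets, its face flush with the tray's top, with 1.5 mm play all round
- lens_module: A second module of the same 50 x 8 mm size in the other pocket, told apart by a glass dome lens, 22 mm across and 9 mm high, on its face. Leave it alone. Origin: centre of its underside; z out of its face
- tray: Fixed dark tray, 90 (x) x 148 (y) x 36 mm high; origin: centre of underside. Two round pockets, 53 mm diameter, 8 mm deep, at x -14, y +37 or -37 mm. The disc lies on a land from 12 mm on the -x side to 2.5 mm on the +x side of the pocket's centre. At -x of it is finger room 12 mm deep, and the -x rim is cut 5 mm lower (28 mm wide). At +x is a tipping well, 21 mm deeper than the land, 24 mm in x, 53 mm in y
- notch_left (a point): Finger notch of the +y pocket, open to the well: 42 mm wide (y), from 26.5 to 46 mm on the +x side of the pocket's centre; this point is the middle of its floor, 36 mm from that centre, 21 mm below the tray's top. A disc whose +x rim is pressed 12 to 15 mm down here tips over the land's edge and then stays leaning at 45 to 65 degrees, foot against the well's far wall, -x rim raised
- notch_right (a point): The same point of the -y pocket's finger notch. Axes of both notch points are the tray's
- stand: Fixed base of the turn-over frame: steel plate 150 x 160 x 12 mm with two uprights, 10 mm thick, 36 mm wide, to 113 mm above the bench, 68 mm either side of the middle in y. Origin: centre of its underside; the swivel axis runs along its y, 95 mm above the bench
- frame_axis (a point): Middle of the swivel axis, 95 mm above the bench; axes as the stand's (x away from the bar at the start, y along the swivel axis)
- frame (a joint): Swivel of the whole clamshell about the stand's y, in rad: 0 = as at the start, held on a stop, open pocket up, bar on the stand's -x side; it grows as the bar goes up and over to +x; 3.14 = turned over, on the other stop. It stays where it is left; turning takes about 2 N at the bar
- frame_pocket (a point): Centre of the floor of the frame's round pocket: 56 mm diameter, 8 mm deep, with a 40 mm window through its 6 mm floor. It lies in the clamshell's lower half, an aluminium plate 100 (x) x 110 (y) x 14 mm whose upper face is 4 mm above the swivel axis at the start; this point is 4 mm below the axis. Its z points out of the pocket; it turns with the frame
- handle (a point): Middle of the round bar for swinging the frame: 12 mm thick, 76 mm free between its two side arms, parallel to the swivel axis and 90 mm from it; free gap of 34 mm between bar and plate. It turns with the frame
- lid (a joint): Hinge of the clamshell's lid, in rad: 0 = shut; it starts open at 1.5 to 1.85, standing up at the frame's +x side (1.57 = square to the frame). Stiff: it stays where it is left and needs about 1.5 N at its free edge
- lid_hinge (a point): Middle of the lid's hinge line, 52 mm to +x of the swivel axis and 7.5 mm above it at the start, parallel to it. The lid is a grey plate 98 mm long, 100 mm wide, 6 mm thick (from 2 mm below to 4 mm above the hinge line when shut). Axes turn with the lid: shut, they match the frame's and the lid extends along -x from here; z points out of its outer face
- lid_edge (a point): Middle of the lid's free edge on its outer face, 102 mm from the hinge line, axes as lid_hinge's
- screwdriver: Bystander: screwdriver, 170 mm, lying down. Leave alone
- board: Bystander: green circuit board, 100 x 75 mm, 18 mm high. Leave alone
- solder_reel: Bystander: black reel, 56 mm diameter, 40 mm high, standing flat. Leave alone
- cutters: Bystander: side cutters with red grips, 150 mm long, lying flat. Leave alone
- multimeter: Bystander: red handheld meter lying on its back, 165 x 85 x 44 mm. Leave alone
- flux_jar: Bystander: small jar, 48 mm diameter, 55 mm high. Leave alone
- attenuator: Bystander: small grey metal box with a brass connector at each end, 83 x 40 x 30 mm. Leave alone
Not all that is in view belongs to the job. Leave any orange look-alike of the module alone.

How it is judged (in metres and radians):
On the way, in this order (a step that is already met when the one before it is completed fails the run):
1. the module is tipped up by over 30 degrees while in its tray pocket (angle between module's own z axis and vertical above 0.52 rad and z of module in the frame of tray below 0.045 m and horizontal distance between module and tray below 0.07 m), for 0.1 s.
2. the module lies flat and face up in the frame's pocket, let go, the frame not yet turned (distance between module and frame_pocket below 0.008 m and angle between module's own z axis and vertical below 0.15 rad and contact force between the fingers and module below 0.1 N and value of joint frame below 0.2 rad), for 0.1 s.
3. the lid is shut on the module (distance between module and frame_pocket below 0.008 m and value of joint lid below 0.08 rad and value of joint frame below 0.5 rad), for 0.1 s.
At the end, for the whole second after the job is handed in: the frame is turned over (joint above 3.0 rad), its lid shut (below 0.08 rad), the module at rest inside within 8 mm of the pocket's floor centre, back up within 0.24 rad; the lens module still lies flat in its tray pocket (within 0.15 rad) (distance between module and frame_pocket below 0.008 m and value of joint frame above 3 rad and value of joint lid below 0.08 rad and angle between module's own z axis and vertical above 2.9 rad and linear speed of module below 0.02 m/s and distance between lens_module and tray below 0.055 m and angle between lens_module's own z axis and vertical below 0.15 rad); the robot touches nothing.
It fails at once if a bystander is shifted by more than 20 mm (distance of any of screwdriver, board, solder_reel, cutters, multimeter, flux_jar, attenuator from where it was at the start of the episode above 0.02 m).
It fails at once if the lens module is tipped by more than 0.4 rad or shifted by more than 10 mm (angle between lens_module's own z axis and vertical above 0.4 rad or distance of lens_module from where it was at the start of the episode above 0.01 m).
It also fails if it takes over 64 s, if anything falls off the work surface, if the arm or the gripper's body presses on something with over 40 N, if the wrist force passes 120 N, or if a joint passes its speed limit or range.

## Working session

There is one attempt and no reset: what is moved stays moved. The work goes in short steps, Python scripts to look and compute and a tool call to move; the robot and the scene stay as the last step left them, time stands still between calls to the robot, and variables do not carry over. Pictures are saved under pics/ and viewed, about 8 in all and at most 12, crops included, and the job is handed in when it is done.

Besides the shell and the picture viewer there is one more tool, called after "Call:" as name(argument=value, ...) on one line, values as JSON. move_arm: Moves the arm, as the interface text tells. Its arguments: {"type":"object","properties":{"increments":{"type":"array"},"force":{"type":"number"}},"required":["increments"]}

```bash
mkdir -p pics; ls
cat > h.py <<'E'
import numpy as np, cv2
from scipy.spatial.transform import Rotation as R
from workcell import monitor, eyes, job
def grab(n):
    f=eyes.grab_frame(n); f['R']=cv2.Rodrigues(np.array(f['rvec'],float))[0]; f['t']=np.array(f['tvec'],float).ravel(); return f
def cloud(f):
    K=np.array(f['camera_matrix']); z=f['z_map']; v,u=np.mgrid[:z.shape[0],:z.shape[1]]
    c=np.stack([(u-K[0,2])/K[0,0]*z,(v-K[1,2])/K[1,1]*z,z],-1)
    w=(c-f['t'])@f['R']; w[z<=0]=np.nan; return w
def save(f,n,s=1.5,crop=None):
    im=f['color'][:,:,::-1]
    if crop: im=im[crop[1]:crop[3],crop[0]:crop[2]]
    cv2.imwrite('pics/'+n,cv2.resize(im,None,fx=s,fy=s,interpolation=cv2.INTER_CUBIC))
def proj(f,p):
    return cv2.projectPoints(np.array(p,float).reshape(-1,1,3),np.array(f['rvec'],float),f['t'],np.array(f['camera_matrix']),None)[0].reshape(-1,2)
E
python3 - <<'E'
from h import *
import pickle
print(monitor.state())
fs={n:grab(n) for n in('top','side')}
pickle.dump(fs,open('f0.pkl','wb'))
for n in fs: save(fs[n],n+'0.png',1.55); print(n,fs[n]['camera_matrix'],-fs[n]['R'].T@fs[n]['t'])
E
```

```text
pics
{'time_s': 0.0, 'qpos': array([-6.97873930e+01,  1.83508871e+01,  8.97062319e+01, -9.62697896e-04,
        7.20432171e+01, -1.14321984e+00]), 'qvel': array([ 0.06953158, -0.01126184,  0.0658569 ,  0.0093136 ,  0.01322334,
       -0.02659853]), 'effort': array([ 1.16596955e-03, -4.12451684e+01, -2.31973171e+01,  7.27952574e-02,
        4.57403704e-02, -1.53863912e-04]), 'ee_pos': array([ 209.23866613, -535.03902158,  213.12901553]), 'ee_rot': array([-1.79899666e+02, -1.08676820e-03,  2.13561235e+01]), 'force': array([-0.34838915,  0.50306268,  0.05067248]), 'torque': array([ 0.01118615, -0.00064862, -0.03948073]), 'gripper_width': 91.04960174656544}
top [[442.54553569   0.         256.4350482 ]
 [  0.         442.54553569 195.04493277]
 [  0.           0.           1.        ]] [ 443.42998808   -6.35856227 1567.60194694]
side [[411.53749518   0.         252.7684032 ]
 [  0.         411.53749518 195.2776728 ]
 [  0.           0.           1.        ]] [ 458.43232631 -939.50928404  718.94497071]
```

View pics/top0.png

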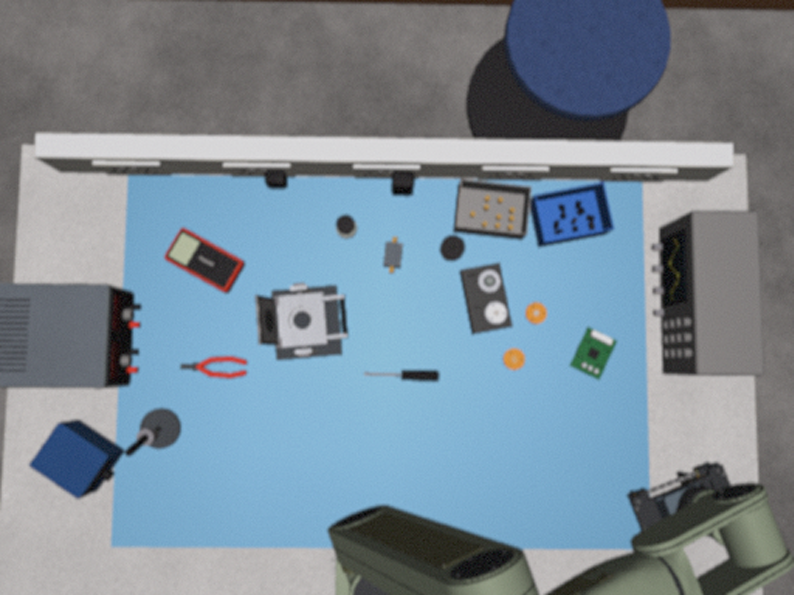

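View pics/side0.png

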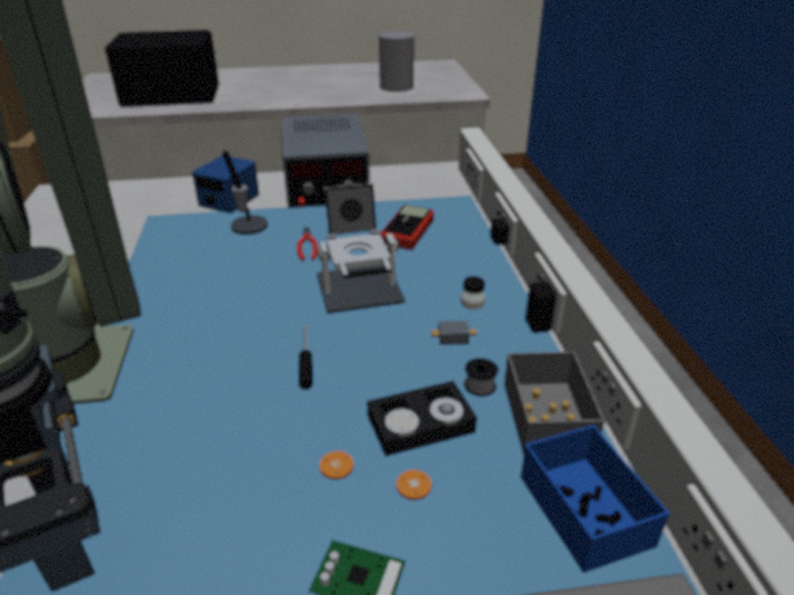

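The plain module is the nearer one, top (496,313)/1.55. The lens module is at (489,281), where the side view shows a dome at (447,408). The orange discs at (536,313) and (513,358) are decoys. The tray's notches lie on the image-left side (+y). The frame is at (302,320), with its bar on the -y side and its lid at +y.

Run:
```python
from h import *
import pickle
fs=pickle.load(open('f0.pkl','rb'))
f=fs['top'];w=cloud(f)
def rect(box,zlo,zhi,nm):
    x0,y0,x1,y1=[int(a/1.55) for a in box]
    p=w[y0:y1,x0:x1].reshape(-1,3); p=p[(p[:,2]>zlo)&(p[:,2]<zhi)]
    r=cv2.minAreaRect(p[:,:2].astype(np.float32)); print(nm,len(p),r,'z',np.median(p[:,2]),'mean',p.mean(0))
rect((455,258,518,340),28,50,'tray')
rect((270,285,352,362),90,108,'plate')
rect((270,285,352,362),5,20,'base')
rect((250,280,275,350),110,230,'lid')
c=f['color'].astype(int)
m=(c.min(2)>150); 
for b in((475,265,503,297),(482,298,512,328)):
    x0,y0,x1,y1=[int(a/1.55) for a in b]
    q=w[y0:y1,x0:x1][m[y0:y1,x0:x1]]; print('disc',len(q),np.nanmedian(q,0),np.nanmin(q,0),np.nanmax(q,0))
# wrist cam extrinsic
g=grab('wrist'); s=monitor.state(); T=R.from_euler('xyz',s['ee_rot'],degrees=True).as_matrix()
cp=-g['R'].T@g['t']; print('wrist cam in tool',T.T@(cp-s['ee_pos']), '\n',T.T@g['R'].T, g['camera_matrix'])
```

```text
tray 899 ((609.5693359375, -222.9151153564453), (178.20870971679688, 99.86219024658203), 11.648401260375977) z 34.654707518844546 mean [ 596.54210638 -231.89769912   34.8460228 ]
plate 1066 ((540.1920166015625, 156.49354553222656), (157.83070373535156, 151.90914916992188), 5.032175064086914) z 97.77650288462887 mean [540.06124251 165.48162474  97.88696309]
base 773 ((540.8167724609375, 167.84027099609375), (173.41482543945312, 184.60609436035156), 0.698862612247467) z 10.394445146728305 mean [533.27772503 157.27167524  10.5305404 ]
lid 351 ((532.0133056640625, 242.2086181640625), (98.39270782470703, 23.078983306884766), 3.732419967651367) z 172.16597891497366 mean [533.03049103 241.30338421 169.79838701]
disc 105 [ 635.94702763 -235.28865494   33.80173774] [ 613.5179685  -259.87611966    9.50453013] [ 661.37936731 -213.63030139   42.91509617]
disc 158 [ 565.48339503 -251.8263139    34.68317502] [ 540.93023546 -273.99261804    4.36076033] [ 587.46881538 -227.11740171   42.56380358]
wrist cam in tool [  82.92246859    0.85008872 -170.50852481] 
 [[-1.18924672e-04 -9.54496973e-01 -2.98220581e-01]
 [ 9.99999858e-01 -2.68169458e-04  4.59533276e-04]
 [-5.18596772e-04 -2.98220484e-01  9.54496870e-01]] [[299.26430031   0.         253.87702465]
 [  0.         299.26430031 190.00703788]
 [  0.           0.           1.        ]]
```

Call:
move_arm(increments=[[[0, 5.1, -1.6, 0.7, 0, 0, 0], [0, 5.1, -1.6, 0.7, 0, 0, 0], [0, 5.1, -1.6, 0.7, 0, 0, 0], [0, 5.1, -1.6, 0.7, 0, 0, 0], [0, 5.1, -1.6, 0.7, 0, 0, 0], [0, 5.1, -1.6, 0.7, 0, 0, 0], [0, 5.1, -1.6, 0.7, 0, 0, 0], [0, 5.1, -1.6, 0.7, 0, 0, 0], [0, 5.1, -1.6, 0.7, 0, 0, 0], [0, 0, 0, 0, 0, 0, 0.147]]], force=15)

```text
time_s: 1.4
ee_pos: [595.5, -225.5, 144.6]
ee_rot: [-179.9, 0.2, 12.5]
force: [-0.5, -0.5, -0.4]
gripper_width: 0.7
```

```bash
cat > tray.py <<'E'
from h import *
g=grab('wrist'); s=monitor.state(); print(s['time_s'],s['ee_pos'],s['ee_rot'],s['gripper_width'],s['force'])
w=cloud(g); save(g,'w_tray.png',1.5)
z=w[...,2]; c=g['color'].astype(int)
m=(z>28)&(z<44)&(abs(w[...,0]-605)<120)&(abs(w[...,1]+228)<90)
n,l,st,ce=cv2.connectedComponentsWithStats(m.astype(np.uint8))
k=1+st[1:,4].argmax(); 
p=w[l==k]; print(len(p),cv2.minAreaRect(p[:,:2].astype(np.float32)),np.median(p[:,2]))
b=(c.min(2)>120)&m; n,l,st,ce=cv2.connectedComponentsWithStats(b.astype(np.uint8))
for k in range(1,n):
    if st[k,4]>300:
        q=w[l==k]; print('disc',st[k],ce[k],np.median(q,0),cv2.minEnclosingCircle(q[:,:2].astype(np.float32)))
E
python3 tray.py
```

```text
1.45 [ 594.49062961 -226.56479914  144.83715073] [-179.88627733    0.20128881   12.22226337] 0.529916761999697 [0.78311657 0.1056126  0.32653321]
9966 ((596.6226806640625, -229.91078186035156), (147.27391052246094, 90.76737213134766), 11.063759803771973) 36.016642353481785
disc [ 247  121   53   54 1609] [272.82038533 147.52579242] [ 636.30223014 -235.57359017   35.97733099] ((634.7041625976562, -237.09169006347656), 25.74468231201172)
disc [ 248  197   48   45 1120] [275.58214286 215.18214286] [ 571.62291428 -256.84302508   36.17497414] ((562.7266235351562, -251.53314208984375), 26.088443756103516)
```

View pics/w_tray.png

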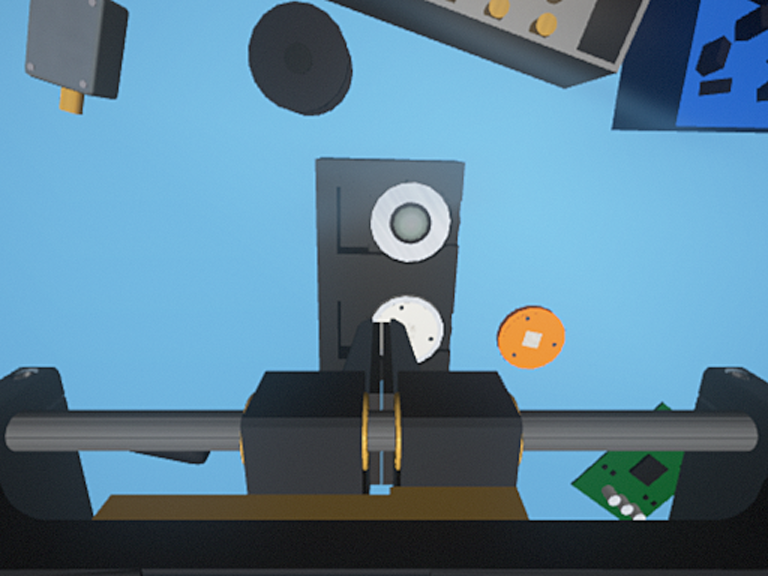

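The crop confirms it: the plain module is at (408,330), the lens module with its dome is at (410,222), and the notches are on the left. The tray fit gives 147x91 mm at z 36, as the text says.

Call:
move_arm(increments=[[[0, -1.77, -0.68, 4.5, 0, 0, 0.02], [0, -1.77, -0.68, 4.3, 0, 0, 0], [0, 0, 0, 0, 0, 0, 0]]])

```text
time_s: 1.82
ee_pos: [556.2, -220.7, 55.3]
ee_rot: [-180.0, 0.1, 11.3]
force: [0.5, -0.4, 1.0]
gripper_width: 0.6
```

Call:
move_arm(increments=[[[0, 0.05, 0, 1.0, 0, 0, 0], [0, 0, 0, 0.8, 0, 0, 0], [0, 0, 0, 0.6, 0, 0, 0], [0, 0, 0, 0.5, 0, 0, 0], [0, 0, 0, 0.4, 0, 0, 0], [0, 0, 0, 0.1, 0, 0, 0]]])

```text
time_s: 2.58
ee_pos: [562.5, -223.3, 24.4]
ee_rot: [179.7, -0.4, 11.4]
force: [0.2, -0.3, 0.6]
gripper_width: 0.5
```

Call:
move_arm(increments=[[[0, 0, 0, -3, 0, 0, 0], [0, -2, 0, -4.5, 0, 0, 0], [0, -3, 0, -4.5, 0, 0, 0], [0, 0, 0, 0, 0, 0, 0]]])

```text
time_s: 3.08
ee_pos: [511.9, -233.0, 147.0]
ee_rot: [179.7, -0.4, 11.5]
force: [1.0, -0.1, -0.2]
gripper_width: 0.4
```

```bash
cat > tip.py <<'E'
from h import *
g=grab('wrist'); s=monitor.state(); print(s['time_s'],s['ee_pos'],s['ee_rot'])
w=cloud(g); save(g,'w_tip.png',2.5,(150,60,430,260))
a=np.radians(11.06); ty=np.array([-np.cos(a),-np.sin(a)]); tx=np.array([ty[1]*1.0,-ty[0]]); 
pc=np.array([563.0,-250.7]); 
d=w[...,:2]-pc; X=d@tx; Y=d@ty; Z=w[...,2]
# profile along the pocket's middle
for x in range(-34,50,3):
    m=(abs(X-x)<1.5)&(abs(Y)<8)
    if m.sum(): print(x,m.sum(),np.round([np.median(Z[m]),Z[m].min(),Z[m].max()],1),np.median(g['color'][m],0))
E
python3 tip.py
```

```text
3.125 [ 511.68559054 -232.36041823  145.08025196] [179.78024182  -0.26911998  11.47887761]
-31 29 [30.8 29.7 32. ] [ 90.  95. 103.]
-28 60 [30.9 16.6 33.1] [ 88.5  98.  106.5]
-25 86 [16.9 14.2 32.3] [ 82.5  94.  103. ]
-22 23 [15.7 15.1 17.5] [142. 146. 146.]
-16 48 [47.6 45.6 50.7] [205. 206. 205.]
-13 56 [50.9 48.2 52.4] [206.  211.5 217.5]
-10 68 [49.  46.3 51.1] [196.5 202.  203.5]
-7 63 [46.9 44.  49.2] [184. 187. 184.]
-4 65 [44.7 42.6 46.3] [187. 190. 185.]
-1 62 [41.8 39.7 44.7] [187.5 189.  185. ]
2 62 [39.  36.3 42.4] [199.  199.5 193. ]
5 57 [36.6 34.3 39.1] [205. 204. 197.]
8 63 [34.1 31.6 36.7] [202. 201. 195.]
11 50 [31.9 29.7 33.3] [185.  186.5 182. ]
14 51 [29.6 27.2 31.2] [184. 186. 182.]
17 59 [26.7 24.1 29.8] [184. 186. 182.]
20 55 [24.  22.  26.7] [183. 185. 181.]
23 49 [20.9 12.1 23.4] [195. 202. 206.]
26 48 [14.4 12.9 16.8] [ 89.5  97.  103. ]
29 48 [15.  13.3 16.4] [ 91.  99. 106.]
32 47 [14.9 13.4 16.5] [ 90.  99. 106.]
35 48 [14.9 13.8 17.3] [ 89.   99.  106.5]
38 48 [15.  13.9 16.7] [ 88.  99. 107.]
41 48 [15.  13.2 17. ] [ 88.  100.  108.5]
44 48 [15.1 12.8 16.8] [ 86.   98.5 108. ]
47 67 [34.9 13.7 37.2] [ 72.  89. 102.]
```

Call:
move_arm(increments=[[[0, 2.3, 0, 4.5, 0, 0, 0], [0, 2.3, 0, 4.5, 0, 0, 0], [0, 0, 0, 0, 0, 0, 0]]])

```text
time_s: 3.5
ee_pos: [558.6, -222.7, 50.7]
ee_rot: [179.8, -0.2, 11.5]
force: [-0.4, -0.4, -0.0]
gripper_width: 0.7
```

Call:
move_arm(increments=[[[0, -0.1, 0, 1.2, 0, 0, 0], [0, -0.1, 0, 0.8, 0, 0, 0], [0, -0.1, 0, 0.5, 0, 0, 0], [0, 0, 0, 0.4, 0, 0, 0], [0, 0, 0, 0.2, 0, 0, 0], [0, 0, 0, 0, 0, 0, 0]]])

```text
time_s: 4.25
ee_pos: [556.4, -224.4, 20.9]
ee_rot: [179.7, -0.4, 11.4]
force: [-0.0, 0.4, -0.1]
gripper_width: 0.5
```

Call:
move_arm(increments=[[[0, 0, 0, -3, 0, 0, 0], [0, -2, 0, -4.5, 0, 0, 0], [0, -3, 0, -4.5, 0, 0, 0], [0, 0, 0, 0, 0, 0, 0]]])

```text
time_s: 4.75
ee_pos: [506.0, -234.2, 144.0]
ee_rot: [179.6, -0.5, 11.5]
force: [0.1, -0.9, -0.5]
gripper_width: 0.2
```

```bash
cat >> tip.py <<'E'
m=(abs(X-5)<24)&(abs(Y)<24)&(Z>18)&(g['color'].min(2)>140)
n,l,st,ce=cv2.connectedComponentsWithStats(m.astype(np.uint8)); l=l==1+st[1:,4].argmax()
P=np.stack([X[l],Y[l],Z[l]],1)
for _ in range(4):
    c=P.mean(0); nn=np.linalg.svd(P-c,full_matrices=False)[2][2]; nn*=np.sign(nn[2]); r=(P-c)@nn; P=P[abs(r)<1.5]
ax=np.array([nn[2],0,-nn[0]]);ax/=np.linalg.norm(ax); q=(P-c)@ax; e=P[np.argsort(q)]
print(len(P),'normal',nn,'tilt',np.degrees(np.arccos(nn[2])),'centre face',(e[:15].mean(0)+e[-15:].mean(0))/2,'top',e[:8].mean(0),'bot',e[-8:].mean(0),np.ptp(P[:,1]),P[:,1].mean())
E
python3 tip.py | tail -1
```

```text
1395 normal [ 0.75067336 -0.00276663  0.66066773] tilt 48.649182419338516 centre face [ 5.94698616  0.1931613  35.90735228] top [-9.6581385  -1.02547967 53.45987109] bot [21.42107443  1.946802   18.53116966] 47.337271669181355 -0.11466814515236994
```

```bash
cat >> h.py <<'E'
def goto(pos,yaw,tilt,n=1):
    """tool-frame shift (cm) and rotvec to reach pos with tool: down, yaw, then tilted about its x by tilt deg"""
    s=monitor.state(); A=R.from_euler('xyz',s['ee_rot'],degrees=True)
    B=R.from_euler('xyz',[180,0,yaw],degrees=True)*R.from_rotvec([np.radians(tilt),0,0])
    d=A.inv().apply(np.array(pos)-s['ee_pos'])/10; dB=B.inv().apply(np.array(pos)-s['ee_pos'])/10
    print('t',round(s['time_s'],2),'pos',np.round(s['ee_pos'],1),'F',np.round(s['force'],1),'w',round(s['gripper_width'],1))
    print('shift now-axes',np.round(d,2),'target-axes',np.round(dB,2),'rot',np.round((A.inv()*B).as_rotvec(),3))
TA=np.radians(11.06); TY=np.array([-np.cos(TA),-np.sin(TA)]); TX=np.array([TY[1],-TY[0]]); PC=np.array([563.0,-250.7])
def tray(X,Y,z): return np.r_[PC+X*TX+Y*TY,z]
E
python3 -c "
from h import *
p=tray(-43.9,.2,86.7);print(p);goto(p,11.06,41.4)"
```

```text
[ 571.22535227 -293.82300523   86.7       ]
t 4.8 pos [ 505.8 -233.6  142. ] F [-0.3 -0.  -0.1] w 0.4
shift now-axes [5.17 7.18 5.6 ] target-axes [ 5.26  9.03 -0.59] rot [ 0.727 -0.003  0.009]
```

Call:
move_arm(increments=[[[0.165, 0, 0, 0, 0.182, 0, 0], [0.165, 0, 0, 0, 0.182, 0, 0.009], [0.165, 0, 0, 0, 0.182, 0, 0], [0.165, 0, 0, 0, 0.182, 0, 0], [0.165, 2.6, 4.5, -0.3, 0, 0, 0], [0.165, 2.6, 4.5, -0.3, 0, 0, 0], [0.165, 0, 0, 0, 0, 0, 0]]])

```text
time_s: 5.68
ee_pos: [571.8, -290.0, 71.6]
ee_rot: [-136.5, 0.3, 11.1]
force: [-0.1, 0.2, 0.3]
gripper_width: 14.6
```

```bash
python3 -c "
from h import *
p=tray(-43.9,.2,86.7);goto(p,11.06,41.4);goto(tray(-4.3,.2,41.6),11.06,41.4)
g=grab('side');u=proj(g,tray(0,0,40))[0];print(u);x,y=map(int,u);save(g,'s_pre.png',4,(x-90,y-75,x+60,y+50))"
```

```text
t 5.67 pos [ 571.8 -290.    71.6] F [-0.1  0.2  0.3] w 14.6
shift now-axes [-0.13 -0.77 -1.34] target-axes [-0.13 -0.72 -1.37] rot [-0.036  0.005 -0.003]
t 5.67 pos [ 571.8 -290.    71.6] F [-0.1  0.2  0.3] w 14.6
shift now-axes [-0.11 -0.54  4.65] target-axes [-0.13 -0.71  4.63] rot [-0.036  0.005 -0.003]
[258.17268047 270.34289478]
```

Call:
move_arm(increments=[[[0.165, -0.1, -0.6, 0.5, -0.03, 0.005, 0], [0.165, 0, 0, 1, 0, 0, 0], [0.165, 0, 0, 0, 0, 0, 0], [0.165, 0, 0, 0, 0, 0, 0]]])

```text
time_s: 6.22
ee_pos: [566.3, -272.3, 68.2]
ee_rot: [-138.2, 0.0, 11.1]
force: [-0.2, 0.8, 0.4]
gripper_width: 14.9
```

```bash
python3 -c "
from h import *
goto(tray(-4.3,.2,41.6),11.06,41.4)
g=grab('side');u=proj(g,tray(0,0,40))[0];x,y=map(int,u);save(g,'s_pre.png',4,(x-90,y-75,x+60,y+50))"
```

```text
t 6.22 pos [ 566.3 -272.3   68.2] F [-0.2  0.8  0.4] w 14.9
shift now-axes [0.07 0.47 3.15] target-axes [0.07 0.45 3.16] rot [-0.007  0.001 -0.   ]
```

View pics/s_pre.png

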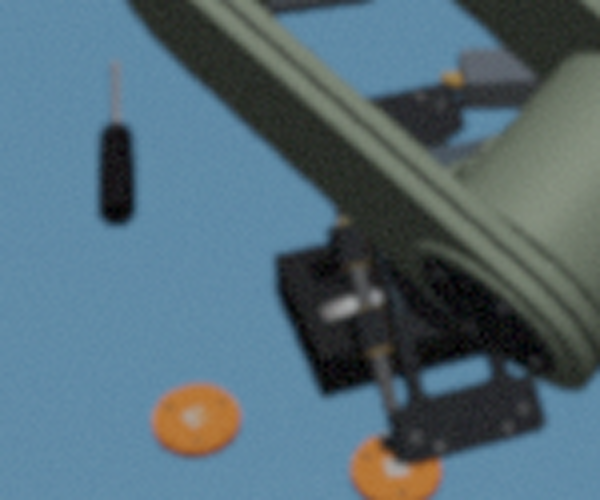

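Call:
move_arm(increments=[[[0.165, 0.07, 0.4, 0.2, 0, 0, 0], [0.165, 0, 0, 0, 0, 0, 0], [0.165, 0, 0, 0, 0, 0, 0]]])

```text
time_s: 6.65
ee_pos: [567.5, -274.5, 63.9]
ee_rot: [-138.2, 0.0, 11.0]
force: [-0.3, -0.9, 0.6]
gripper_width: 15.4
```

```bash
python3 -c "
from h import *
goto(tray(-4.3,.2,41.6),11.06,41.4)"
```

```text
t 6.65 pos [ 567.5 -274.5   63.9] F [-0.3 -0.9  0.6] w 15.4
shift now-axes [-0.   -0.01  2.99] target-axes [-0.   -0.02  2.99] rot [-0.006 -0.    -0.001]
```

Aligned. Advance and close.

Call:
move_arm(increments=[[[0.165, 0, 0, 0.7, 0, 0, 0], [0.165, 0, 0, 0.7, 0, 0, 0], [0.165, 0, 0, 0.7, 0, 0, 0], [0.165, 0, 0, 0.5, 0, 0, 0], [0.165, 0, 0, 0, 0, 0, 0]]])

```text
time_s: 7.28
ee_pos: [564.1, -255.9, 43.7]
ee_rot: [-138.2, -0.0, 11.0]
force: [0.3, 0.5, 1.6]
gripper_width: 14.8
```

```bash
python3 -c "
from h import *
goto(tray(-4.3,.2,41.6),11.06,41.4)"
```

```text
t 7.28 pos [ 564.1 -255.9   43.7] F [0.3 0.5 1.6] w 14.8
shift now-axes [-0.03  0.07  0.23] target-axes [-0.03  0.07  0.23] rot [-0.007 -0.001 -0.   ]
```

Call:
move_arm(increments=[[[0.165, 0, 0.05, 0.2, 0, 0, 0], [0.03, 0, 0, 0, 0, 0, 0], [0.03, 0, 0, 0, 0, 0, 0], [0.03, 0, 0, 0, 0, 0, 0], [0.03, 0, 0, -0.5, 0, 0, 0], [0.03, 0, 0, -1, 0, 0, 0], [0.03, 0, 0, -2, 0, 0, 0], [0.03, 0, 0, -4, 0, 0, 0], [0.03, 0, -3, -4, 0, 0, 0], [0.03, 0, 0, 0, 0, 0, 0]]], force=25)

```text
time_s: 8.52
ee_pos: [574.8, -313.0, 151.2]
ee_rot: [-138.4, 0.0, 11.0]
force: [-0.1, -0.6, -0.5]
gripper_width: 7.9
```

```bash
python3 -c "
from h import *
goto(tray(-4.3,.2,41.6),11.06,41.4)
g=grab('wrist');save(g,'w_held.png',1.4)
import cv2
cv2.imwrite('pics/w_held.png',cv2.resize(g['color'][:,:,::-1],None,fx=1.4,fy=1.4))"
```

```text
t 8.53 pos [ 574.8 -313.   151.2] F [-0.1 -0.6 -0.5] w 7.9
shift now-axes [1.000e-02 2.860e+00 1.212e+01] target-axes [ 0.02  2.82 12.13] rot [-0.003 -0.001 -0.001]
```

View pics/w_held.png

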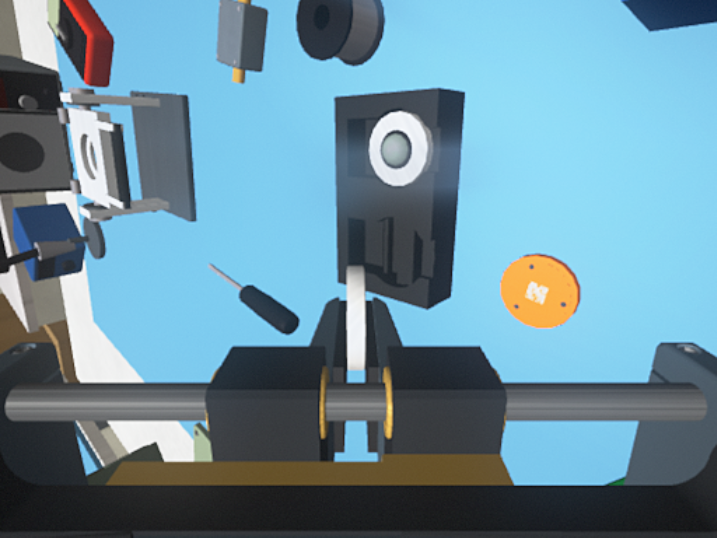

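The module is held (width 7.9), and the lens module lies undisturbed. Now over to the frame for a close measurement.

Call:
move_arm(increments=[[[0.03, 0, -0.7, -0.7, 0, 0, 0], [0.03, 0.42, -4.2, 2.4, 0, 0, 0], [0.03, 0.42, -4.2, 2.4, 0, 0, 0], [0.03, 0.42, -4.2, 2.4, 0, 0, 0], [0.03, 0.42, -4.2, 2.4, 0, 0, 0.04], [0.03, 0.42, -4.2, 2.4, 0, 0, 0], [0.03, 0.42, -4.2, 2.4, 0, 0, 0], [0.03, 0.42, -3.5, 2.0, 0, 0, 0], [0.03, 0, 0, 0, 0, 0, 0]]])

```text
time_s: 9.7
ee_pos: [542.7, 22.6, 225.1]
ee_rot: [-137.8, 2.5, 9.2]
force: [0.8, -1.2, -0.6]
gripper_width: 7.8
```

```bash
cat > fr.py <<'E'
from h import *
goto([540,20,220],5,41.4)
g=grab('wrist');save(g,'w_fr.png',1.5)
w=cloud(g)
m=(abs(w[...,2]-99)<5)&(abs(w[...,0]-540)<75)&(abs(w[...,1]-165)<80)
n,l,st,ce=cv2.connectedComponentsWithStats(m.astype(np.uint8)); k=1+st[1:,4].argmax()
p=w[l==k]; print(len(p),cv2.minAreaRect(p[:,:2].astype(np.float32)),np.median(p[:,2]))
m=(w[...,2]>130)&(w[...,2]<200)&(abs(w[...,0]-540)<75)&(abs(w[...,1]-235)<50)
P=w[m]; 
for _ in range(5):
    c=P.mean(0); nn=np.linalg.svd(P-c,full_matrices=False)[2][2]; P=P[abs((P-c)@nn)<3]
print('lid',len(P),c,nn,P.max(0))
# bar: points near z95-101 nearest robot side
m=(w[...,2]>88)&(w[...,2]<106)&(abs(w[...,0]-540)<30)&(w[...,1]>50)&(w[...,1]<100); q=w[m]; print('bar',len(q),q.mean(0) if len(q) else '',q.min(0),q.max(0))
# pocket: holes inside the plate mask
m8=(l==k).astype(np.uint8); cs,h=cv2.findContours(m8,cv2.RETR_CCOMP,cv2.CHAIN_APPROX_NONE)
for i,cc in enumerate(cs):
    if h[0][i][3]>=0 and len(cc)>40:
        q=w[cc[:,0,1],cc[:,0,0]]; q=q[np.isfinite(q[:,0])&(abs(q[:,2]-99)<6)]; A=np.c_[2*q[:,:2],np.ones(len(q))]; s=np.linalg.lstsq(A,(q[:,:2]**2).sum(1),rcond=None)[0]; print('hole',len(q),s[:2],np.sqrt(s[2]+s[0]**2+s[1]**2))
E
python3 fr.py
```

```text
t 9.7 pos [542.7  22.6 225.1] F [ 0.8 -1.2 -0.6] w 7.8
shift now-axes [-0.28  0.51  0.24] target-axes [-0.29  0.52  0.22] rot [-0.013  0.081  0.025]
5502 ((541.3364868164062, 160.8944091796875), (151.75880432128906, 147.27967834472656), 89.97552490234375) 99.17534640159457
lid 4877 [535.09152781 240.44142156 166.82539486] [ 0.09730742 -0.97049615  0.22060934] [582.39068187 253.79298502 199.99043393]
bar 630 [541.02697158  84.14669749  99.03286049] [510.02723953  77.66269861  91.66700505] [569.90038431  93.66982418 102.6050854 ]
hole 110 [538.90697544 176.1256257 ] 28.40534213247995
hole 178 [545.84875105 108.89440961] 31.393327540251267
```

View pics/w_fr.png

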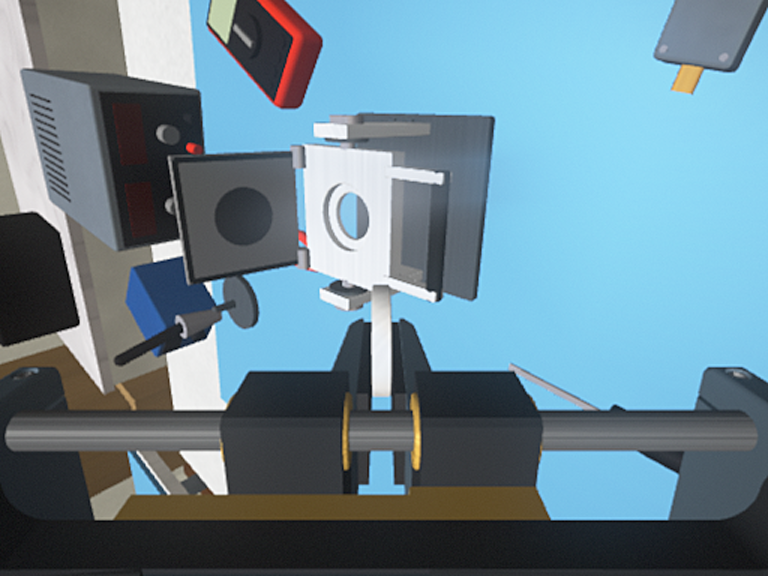

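The pocket fits at (538.9,176.1) with radius 28.4 mm at z 99. The lid stands at about 103°, the frame yaw is about 95.7°, and the bar is near y 86. Next I check the disc's pose in the grip.

```bash
cat >> h.py <<'E'
FX=np.array([-.0998,.995]); FY=np.array([-.995,-.0998]); FP=np.array([538.9,176.1])
def fra(x,y,z): return np.r_[FP+x*FX+y*FY,z]
E
python3 - <<'E'
from h import *
g=grab('wrist');w=cloud(g);s=monitor.state();T=R.from_euler('xyz',s['ee_rot'],degrees=True).as_matrix()
q=(w-s['ee_pos'])@T; c=g['color']
m=(abs(q[...,1])<8)&(abs(q[...,0])<30)&(q[...,2]>-20)&(q[...,2]<50)&(c.min(2)>130); p=q[m]
print(len(p),p.min(0),p.max(0),np.median(p,0))
# rim circle fit in tool x-z of outer edge
A=np.c_[2*p[:,[0,2]],np.ones(len(p))]; k=np.linalg.lstsq(A,(p[:,[0,2]]**2).sum(1),rcond=None)[0]; print('rim centre x,z',k[:2],np.sqrt(k[2]+k[0]**2+k[1]**2))
goto(fra(-4.5,0,165),5.7,55)
E
```

```text
952 [-19.91374215  -4.26949295 -11.93907474] [24.42451943  3.87952275 21.86141501] [ 8.85271707  0.15741923 -7.42471511]
rim centre x,z [-0.54396342 13.70557138] 24.281895947543454
t 9.8 pos [543.3  20.3 224.1] F [-0.1  0.6 -1. ] w 7.7
shift now-axes [ 2.23 -7.22 14.39] target-axes [ 1.11 -3.82 15.76] rot [0.225 0.072 0.005]
```

Call:
move_arm(increments=[[[0.03, 0, 0, 0, 0.11, 0.036, 0], [0.03, 0, 0, 0, 0.11, 0.036, 0], [0.03, 0.3, -1.2, 4.5, 0, 0, 0], [0.03, 0.3, -1.2, 4.5, 0, 0, 0], [0.03, 0.3, -1.2, 4.5, 0, 0, 0], [0.03, 0, 0, 0, 0, 0, 0], [0.03, 0, 0, 0, 0, 0, 0]]])

```text
time_s: 10.68
ee_pos: [543.8, 143.9, 169.4]
ee_rot: [-125.1, -0.0, 5.0]
force: [0.2, 0.6, 0.2]
gripper_width: 7.8
```

```bash
python3 -c "
from h import *
goto(fra(-6.1,-.5,165),5.7,55);goto(fra(-6.1,-.5,116.6),5.7,55)"
```

```text
t 10.68 pos [543.8 143.9 169.4] F [0.2 0.6 0.2] w 7.8
shift now-axes [-0.15 -1.16  2.41] target-axes [-0.11 -1.15  2.42] rot [ 0.002 -0.011 -0.006]
t 10.68 pos [543.8 143.9 169.4] F [0.2 0.6 0.2] w 7.8
shift now-axes [-0.15  2.8   5.2 ] target-axes [-0.11  2.81  5.19] rot [ 0.002 -0.011 -0.006]
```

Call:
move_arm(increments=[[[0.03, -0.1, -0.4, 2.4, 0, -0.011, -0.006], [0.03, 0, 1.0, 1.0, 0, 0, 0], [0.03, 0, 1.0, 0.9, 0, 0, 0], [0.03, 0, 0, 0, 0, 0, 0], [0.03, 0, 0, 0, 0, 0, 0]]])

```text
time_s: 11.3
ee_pos: [541.7, 168.6, 128.5]
ee_rot: [-125.1, 0.0, 5.5]
force: [0.2, 0.8, -0.5]
gripper_width: 8.0
```

```bash
python3 -c "
from h import *
goto(fra(-6.1,-.5,116.6),5.7,55)"
```

```text
t 11.3 pos [541.7 168.6 128.5] F [ 0.2  0.8 -0.5] w 8.0
shift now-axes [-0.16  0.88  0.82] target-axes [-0.16  0.88  0.82] rot [ 0.003 -0.002 -0.002]
```

Call:
move_arm(increments=[[[0.03, -0.15, 0.35, 0.35, 0, 0, 0], [0.03, 0, 0.25, 0.2, 0, 0, 0], [0.03, 0, 0.2, 0.15, 0, 0, 0], [0.03, 0, 0, 0, 0, 0, 0]]])

```text
time_s: 11.8
ee_pos: [540.5, 169.2, 117.9]
ee_rot: [-125.2, -0.1, 5.5]
force: [-0.1, -0.7, 0.2]
gripper_width: 7.8
```

```bash
python3 -c "
from h import *
goto(fra(-6.1,-.5,116.6),5.7,55)"
```

```text
t 11.8 pos [540.5 169.2 117.9] F [-0.1 -0.7  0.2] w 7.8
shift now-axes [-0.04  0.05  0.15] target-axes [-0.04  0.05  0.15] rot [ 0.003 -0.004 -0.001]
```

Call:
move_arm(increments=[[[0.03, -0.04, 0.07, 0.18, 0, 0, 0], [0.03, 0, 0.05, 0.1, 0, 0, 0], [0.03, 0, 0, 0, 0, 0, 0]]])

```text
time_s: 12.18
ee_pos: [540.2, 170.9, 116.1]
ee_rot: [-125.1, -0.1, 5.5]
force: [-0.8, -1.1, 1.3]
gripper_width: 7.9
```

```bash
python3 -c "
from h import *
goto(fra(-6.1,-.5,116.6),5.7,55)
g=grab('side');u=proj(g,fra(0,0,100))[0];x,y=map(int,u);save(g,'s_place.png',5,(x-60,y-60,x+60,y+50))"
```

```text
t 12.18 pos [540.2 170.9 116.1] F [-0.8 -1.1  1.3] w 7.9
shift now-axes [-0.03  0.01 -0.1 ] target-axes [-0.03  0.01 -0.1 ] rot [ 0.002 -0.004  0.   ]
```

View pics/s_place.png

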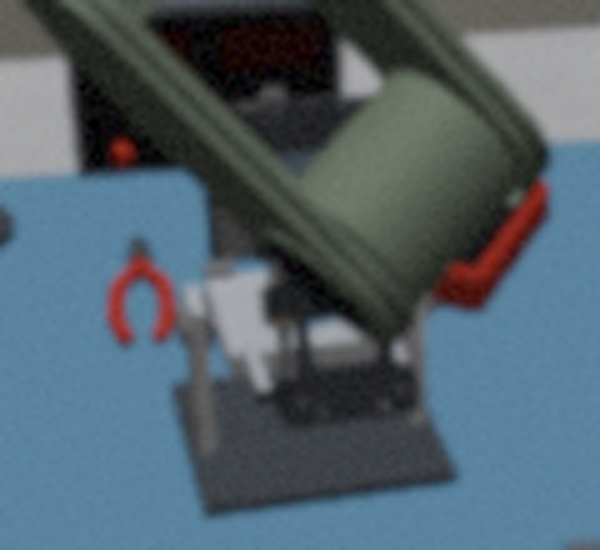

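Call:
move_arm(increments=[[[0.16, 0, 0, 0, 0, 0, 0], [0.16, 0, 0, 0, 0, 0, 0], [0.16, 0, 0, 0, 0, 0, 0], [0.16, 0, 0, -6, 0, 0, 0], [0.16, 0, -1, -6, 0, 0, 0], [0.16, 0, -1, -4, 0, 0, 0], [0.16, 0, 0, 0, 0, 0, 0]]])

```text
time_s: 13.1
ee_pos: [551.3, 49.5, 226.1]
ee_rot: [-125.2, 0.0, 5.6]
force: [-0.2, 0.5, -0.8]
gripper_width: 14.5
```

```bash
cat > seat.py <<'E'
from h import *
g=grab('wrist');goto(fra(-6.1,-.5,116.6),5.7,55);w=cloud(g)
u=proj(g,fra(0,0,99))[0];print(u);x,y=map(int,u);save(g,'w_seat.png',5,(max(x-70,0),max(y-55,0),x+70,y+55))
d=w[...,:2]-FP;X=d@FX;Y=d@FY;Z=w[...,2]
for x in range(-34,40,4):
    m=(abs(X-x)<2)&(abs(Y)<10)
    m2=(abs(Y-x)<2)&(abs(X)<10)
    print(x,m.sum(),np.round(np.median(Z[m]),1) if m.any() else '', '| along y',np.round(np.median(Z[m2]),1) if m2.any() else '')
E
python3 seat.py
```

```text
t 13.15 pos [550.3  50.5 224.8] F [ 0.1  0.4 -0.6] w 14.6
shift now-axes [ 0.19  1.95 16.04] target-axes [ 0.16  1.98 16.04] rot [ 0.002  0.001 -0.004]
[278.50596994 169.54956902]
-34 64 99.0 | along y 98.7
-30 41 99.1 | along y 99.0
-26 31 98.5 | along y 98.4
-22 51 98.8 | along y 93.7
-18 40 99.1 | along y 97.3
-14 50 99.2 | along y 98.4
-10 81 13.6 | along y 13.5
-6 67 98.2 | along y 13.1
-2 70 55.7 | along y 98.4
2 64 98.5 | along y 55.9
6 70 98.2 | along y 98.2
10 63 98.0 | along y 55.7
14 63 98.7 | along y 98.6
18 46 98.7 | along y 13.7
22 22 99.0 | along y 13.2
26 21 97.7 | along y 55.4
30 49 98.4 | along y 98.2
34 31 99.1 | along y 56.0
38 26 99.0 | along y 56.2
```

View pics/w_seat.png

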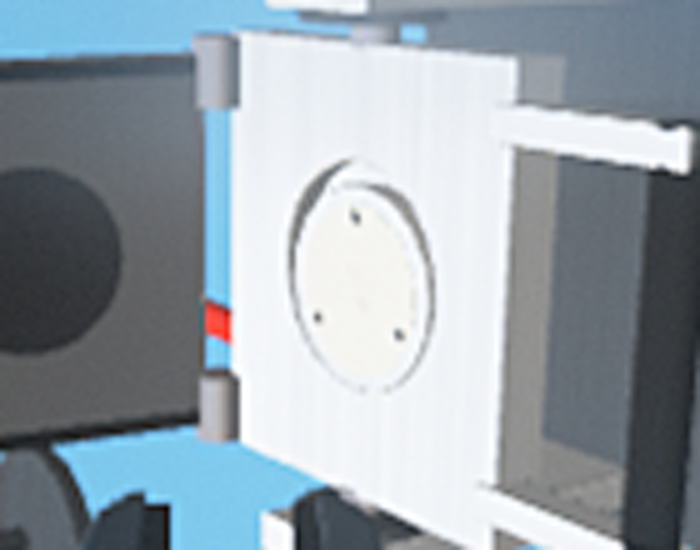

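The module is seated flat and face up: the profile gives 98–99 all across, and its face is plain with three dots. Now the lid.

Call:
move_arm(increments=[[[0, 0, 0, 0, -0.16, 0, 0], [0, 0, 0, 0, -0.16, 0, 0], [0, 0, 0, 0, -0.16, 0, 0], [0, 0, 0, 0, -0.16, 0, 0], [0, 0, 0, 0, -0.16, 0, 0], [0, 0, 0, 0, -0.15, 0, 0], [0, 0, 0, -4, 0, 0, 0], [0, 0, 0, 0, 0, 0, 0]]])

```text
time_s: 14.15
ee_pos: [541.7, 60.0, 250.8]
ee_rot: [179.2, 1.8, 6.4]
force: [0.3, -0.4, 0.2]
gripper_width: 0.5
```

```bash
python3 -c "
from h import *
goto(fra(108,0,260),5.7,0);goto(fra(108,0,180),5.7,0)"
```

```text
t 14.15 pos [541.7  60.  250.8] F [ 0.3 -0.4  0.2] w 0.5
shift now-axes [  1.12 -22.36  -1.28] target-axes [  0.87 -22.38  -0.92] rot [0.015 0.031 0.013]
t 14.15 pos [541.7  60.  250.8] F [ 0.3 -0.4  0.2] w 0.5
shift now-axes [  1.37 -22.47   6.72] target-axes [  0.87 -22.38   7.08] rot [0.015 0.031 0.013]
```

Call:
move_arm(increments=[[[0, 0.2, -4.5, -0.5, 0.015, 0.031, 0.013], [0, 0.2, -4.5, 0, 0, 0, 0], [0, 0.2, -4.5, 0, 0, 0, 0], [0, 0.2, -4.5, 0, 0, 0, 0], [0, 0.1, -4.5, 0, 0, 0, 0], [0, 0, 0, 0, 0, 0, 0], [0, 0, 0, 3.8, 0, 0, 0], [0, 0, 0, 3.5, 0, 0, 0], [0, 0, 0, 0, 0, 0, 0]]])

```text
time_s: 15.28
ee_pos: [513.0, 290.2, 160.5]
ee_rot: [179.5, 1.9, 6.2]
force: [-0.5, -0.3, -0.4]
gripper_width: 0.6
```

```bash
python3 -c "
from h import *
goto(fra(69.5,0,182),5.7,0)"
```

```text
t 15.28 pos [513.  290.2 160.5] F [-0.5 -0.3 -0.4] w 0.6
shift now-axes [ 1.33  4.69 -2.15] target-axes [ 1.44  4.66 -2.15] rot [0.008 0.033 0.008]
```

Call:
move_arm(increments=[[[0, 0.7, 0.8, -1.1, 0.008, 0.033, 0.008], [0, 0.7, 1.2, -1.0, 0, 0, 0], [0, 0, 1.5, 0, 0, 0, 0], [0, 0, 1.5, 0, 0, 0, 0], [0, 0, 1.5, 0, 0, 0, 0], [0, 0, 1.5, 0, 0, 0, 0], [0, 0, 0, 0, 0, 0, 0]]])

```text
time_s: 16.15
ee_pos: [538.6, 205.7, 187.2]
ee_rot: [-179.8, -0.5, 5.5]
force: [0.4, -0.3, -0.5]
gripper_width: 0.8
```

```bash
python3 -c "
from h import *
s=monitor.state();d=s['ee_pos'][:2]-FP;print('frame xy',d@FX,d@FY)
goto(fra(12.7,0,162.7),5.7,0)"
```

```text
frame xy 29.451858039308878 -2.6582615774442306
t 16.15 pos [538.6 205.7 187.2] F [ 0.4 -0.3 -0.5] w 0.8
shift now-axes [-0.28  1.68  2.45] target-axes [-0.27  1.68  2.45] rot [-0.003 -0.009 -0.003]
```

Call:
move_arm(increments=[[[0, -0.2, 0.9, 0.8, 0, 0, 0], [0, 0, 0.8, 1.2, 0, 0, 0], [0, 0, 0.7, 1.2, 0, 0, 0], [0, 0, 0.6, 1.2, 0, 0, 0], [0, 0, 0.3, 1.2, 0, 0, 0], [0, 0, 0, 0, 0, 0, 0]]])

```text
time_s: 16.9
ee_pos: [539.8, 170.4, 126.0]
ee_rot: [-179.9, -0.4, 5.6]
force: [-0.0, 1.0, -0.0]
gripper_width: 0.7
```

```bash
python3 -c "
from h import *
goto(fra(-14.5,0,105),5.7,0)
g=grab('side');u=proj(g,fra(0,0,110))[0];x,y=map(int,u);save(g,'s_lid.png',5,(x-60,y-65,x+60,y+45))"
```

```text
t 16.9 pos [539.8 170.4 126. ] F [-0.  1. -0.] w 0.7
shift now-axes [-0.05  0.88  2.1 ] target-axes [-0.04  0.88  2.1 ] rot [-0.002 -0.007 -0.002]
```

View pics/s_lid.png

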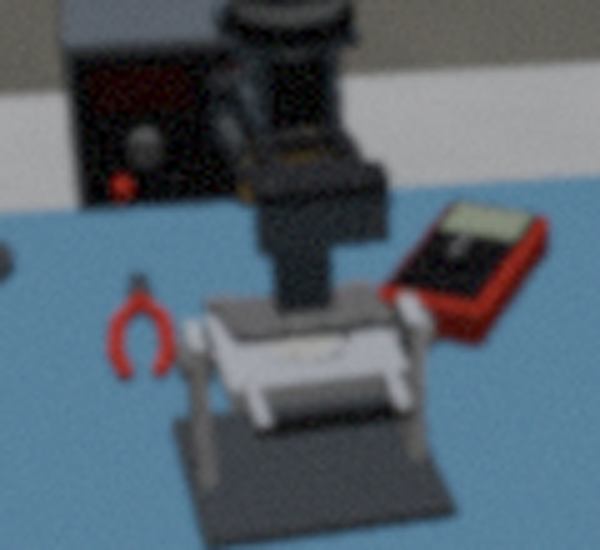

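Call:
move_arm(increments=[[[0, 0, 0.5, 0.8, 0, 0, 0], [0, 0, 0.4, 0.7, 0, 0, 0], [0, 0, 0, 0.4, 0, 0, 0], [0, 0, 0, 0.3, 0, 0, 0], [0, 0, 0, 0.2, 0, 0, 0]]])

```text
time_s: 17.58
ee_pos: [542.0, 161.9, 106.6]
ee_rot: [-179.8, -0.7, 5.6]
force: [-3.9, -1.2, 14.3]
gripper_width: 0.4
```

Call:
move_arm(increments=[[[0.3, 0, 0, -3, 0, 0, 0], [0.3, 0, 3, -3, 0, 0.007, 0], [0.3, 0, 4.2, -1, 0, 0, 0], [0.3, 0, 0, 0, 0, 0, 0], [0.3, 0, 0, 0, 0, 0, 0]]], force=15)

```text
time_s: 18.2
ee_pos: [548.1, 88.8, 178.1]
ee_rot: [-179.9, -1.1, 5.7]
force: [0.2, -0.7, -0.3]
gripper_width: 27.5
```

Run:
```python
from h import *
g=grab('wrist');save(g,'w_bar.png',1.4);w=cloud(g);d=w[...,:2]-FP;X=d@FX;Y=d@FY;Z=w[...,2]
for x in range(-110,60,10):
    m=(abs(X-x)<2.5)&(Y<0)&(Y>-45)
    if m.sum(): print(x,m.sum(),np.round(np.median(Z[m]),1),np.round(Z[m].max(),1))
m=(Z>90)&(Z<106)&(X<-70)&(X>-115)&(abs(Y)<36);print('bar',m.sum(),X[m].min(),X[m].max(),np.median(X[m]),Z[m].max())
goto(fra(-90,0,95+20),5.7,0);goto(fra(-90,0,82),5.7,0)
```

```text
-110 3252 280.8 300.2
-100 1715 287.3 300.4
-90 1906 285.7 300.1
-80 1707 287.4 299.6
-70 3959 280.1 300.2
-60 2739 281.2 300.1
-50 1749 281.2 300.3
-40 1697 275.2 300.6
-30 1280 274.6 297.4
-20 766 271.9 277.2
-10 458 106.7 268.6
0 306 106.4 108.1
10 312 106.4 108.1
20 316 106.3 108.2
30 318 106.4 107.8
40 309 106.7 108.9
50 156 107.2 110.5
bar 1077 -94.80080817173364 -82.79086871270549 -89.22040996805426 102.6092485771043
t 18.25 pos [548.   88.9 178. ] F [ 0.1 -0.3 -0.1] w 27.6
shift now-axes [-0.16  0.24  6.3 ] target-axes [-0.04  0.23  6.3 ] rot [-0.002 -0.018  0.001]
t 18.25 pos [548.   88.9 178. ] F [ 0.1 -0.3 -0.1] w 27.6
shift now-axes [-0.22  0.25  9.6 ] target-axes [-0.04  0.23  9.6 ] rot [-0.002 -0.018  0.001]
```

The lid reads a flat 106.4–106.7, so it is shut. The bar is centred at X=-89. Descend on it.

Call:
move_arm(increments=[[[0.3, 0, 0.15, 4, 0, -0.018, 0], [0.3, 0, 0, 3.5, 0, 0, 0], [0.3, 0, 0, 1.6, 0, 0, 0], [0.3, 0, 0, 0, 0, 0, 0]]])

```text
time_s: 18.75
ee_pos: [548.1, 91.6, 82.8]
ee_rot: [-179.8, 0.1, 6.0]
force: [0.3, -0.2, -0.3]
gripper_width: 27.3
```

```bash
python3 -c "
from h import *
goto(fra(-89,0,82),5.7,0)"
```

```text
t 18.75 pos [548.1  91.6  82.8] F [ 0.3 -0.2 -0.3] w 27.3
shift now-axes [-0.07  0.4   0.08] target-axes [-0.07  0.4   0.08] rot [-0.003  0.002  0.006]
```

Call:
move_arm(increments=[[[0.3, -0.05, 0.38, 0, 0, 0, 0], [0.05, 0, 0, 0, 0, 0, 0], [0.05, 0, 0, 0, 0, 0, 0], [0.05, 0, 0, 0, 0, 0, 0], [0.05, 0, -0.1, -1, 0, 0, 0], [0.05, 0, -0.2, -1.4, 0, 0, 0], [0.05, 0, -0.5, -1.6, 0, 0, 0], [0.05, 0, 0, 0, 0, 0, 0]]], force=20)

```text
time_s: 19.75
ee_pos: [548.1, 98.6, 127.4]
ee_rot: [-179.6, -0.1, 6.0]
force: [-1.1, 1.2, -0.4]
gripper_width: 11.4
```

```bash
cat > sw.py <<'E'
from h import *
s=monitor.state();d=s['ee_pos'][:2]-FP;print('frame',d@FX,d@FY,s['ee_pos'][2],'alpha',np.degrees(np.arctan2(s['ee_pos'][2]+13-95,-(d@FX))),'r',np.hypot(s['ee_pos'][2]+13-95,d@FX),s['ee_rot'],s['force'],s['gripper_width'])
E
python3 sw.py
```

```text
frame -77.98697693131719 -1.376990660804358 127.38082620293208 alpha 30.19523725277889 r 90.22964012865467 [-1.79572542e+02 -9.53049423e-02  5.97606172e+00] [-1.06183493  1.22362529 -0.41026506] 11.40511195484802
```

Call:
move_arm(increments=[[[0.05, 0, -1.2, -1.6, 0, 0, 0], [0.05, 0, -1.5, -1.3, 0, 0, 0], [0.05, 0, -1.75, -0.95, 0, 0, 0], [0.05, 0, -1.9, -0.5, 0, 0, 0], [0.05, 0, -2.0, 0, 0, 0, 0], [0.05, 0, 0, 0, 0, 0, 0]]])

```text
time_s: 20.5
ee_pos: [541.3, 169.3, 179.0]
ee_rot: [178.8, -0.5, 6.2]
force: [2.7, 3.6, -13.4]
gripper_width: 11.4
```

```bash
python3 sw.py
```

```text
frame -6.977202312550925 -1.7240664305711602 179.04487767782433 alpha 85.88770090380089 r 97.29537314597314 [178.82721379  -0.51782714   6.17728823] [  2.73730224   3.59749778 -13.40953974] 11.43495512360616
```

Call:
move_arm(increments=[[[0.05, 0, -1.8, 0.6, 0, 0, 0], [0.05, 0, -1.9, 0.6, 0.01, 0, 0], [0.05, 0, -1.75, 0.9, 0.01, 0, 0], [0.05, 0, -1.5, 1.2, 0, 0, 0], [0.05, 0, 0, 0, 0, 0, 0]]])

```text
time_s: 21.12
ee_pos: [535.5, 235.9, 154.1]
ee_rot: [179.7, -1.0, 6.1]
force: [0.7, 0.8, -1.6]
gripper_width: 11.1
```

```bash
python3 sw.py
```

```text
frame 59.861128149270826 -2.59277518626518 154.14436374242354 alpha 129.6838815453249 r 93.74520725403801 [179.71822752  -0.98819498   6.10604447] [ 0.68153237  0.78699557 -1.5627415 ] 11.1466873975818
```

Call:
move_arm(increments=[[[0.05, 0, -1.25, 1.5, 0, 0.01, 0], [0.05, 0, -0.9, 1.75, 0, 0, 0], [0.05, 0, -0.5, 1.8, 0, 0, 0], [0.05, 0, -0.1, 1.0, 0, 0, 0], [0.05, 0, 0, 0.4, 0, 0, 0], [0.05, 0, 0, 0, 0, 0, 0]]])

```text
time_s: 21.88
ee_pos: [532.5, 267.5, 93.2]
ee_rot: [-179.6, -1.5, 5.8]
force: [-1.5, 2.8, 0.5]
gripper_width: 11.6
```

```bash
python3 sw.py
```

```text
frame 91.55677901261555 -2.795489998480572 93.19220720959149 alpha 173.03055065239167 r 92.23832872178112 [-179.63068902   -1.50475294    5.83619873] [-1.50415407  2.76682491  0.45453218] 11.590162752955543
```

Call:
move_arm(increments=[[[0.05, 0, 0.1, 0.5, 0, 0, 0], [0.05, 0, 0.05, 0.4, 0, 0, 0], [0.05, 0, 0, 0.3, 0, 0, 0], [0.05, 0, 0, 0.3, 0, 0, 0]]])

```text
time_s: 22.38
ee_pos: [532.5, 268.5, 80.3]
ee_rot: [-179.3, -1.5, 5.7]
force: [-3.9, 3.6, 3.7]
gripper_width: 11.4
```

```bash
python3 sw.py
```

```text
frame 92.55530629146757 -2.8333999452082055 80.25325383538679 alpha -178.91881613599472 r 92.57178752120414 [-179.26697098   -1.51592298    5.70107188] [-3.8995281   3.64061074  3.72503786] 11.409346017725206
```

Call:
move_arm(increments=[[[0.05, 0, 0.1, 0.3, 0, 0, 0], [0.3, 0, 0, 0, 0, 0, 0], [0.3, 0, 0, 0, 0, 0, 0], [0.3, 0, 0, 0, 0, 0, 0], [0.3, 0, 0, -4, 0, 0, 0], [0.3, 0, 0, -5, 0, 0, 0], [0.3, 0, 5, -3, 0, 0, 0], [0.3, 0, 0, 0, 0, 0, 0]]])

```text
time_s: 23.38
ee_pos: [536.0, 211.7, 199.4]
ee_rot: [-179.6, -1.5, 5.7]
force: [-0.3, 0.4, -0.2]
gripper_width: 27.4
```

```bash
python3 sw.py
python3 - <<'E'
from h import *
g=grab('wrist');w=cloud(g);d=w[...,:2]-FP;X=d@FX;Y=d@FY;Z=w[...,2]
save(g,'w_end.png',1.5)
m=(Z>80)&(Z<110)&(X>80)&(X<100)&(abs(Y)<36);print('bar',m.sum(),X[m].min(),X[m].max(),np.percentile(Z[m],98) if m.any() else '')
for x in range(-55,60,10):
    m=(abs(X-x)<2.5)&(Y<-22)&(Y>-50)&(Z<150)
    if m.sum(): print(x,m.sum(),np.round(np.median(Z[m]),1))
m=(abs(X)<48)&(Y<-22)&(Y>-50)&(abs(Z-99)<8);A=np.c_[X[m],Y[m],np.ones(m.sum())];k=np.linalg.lstsq(A,Z[m],rcond=None)[0];print('slope deg',np.degrees(k[:2]),k[2])
m=(np.hypot(X,Y)<17)&(Z<150);print('in window',m.sum(),np.percentile(Z[m],[10,50,90]) if m.any() else '',np.median(g['color'][m],0))
t=grab('top');save(t,'t_end.png',1.55)
E
```

```text
frame 35.735053871918254 -0.7077082600559742 199.3532178361472 alpha 106.93593887738909 r 122.67343564002402 [-179.61570675   -1.47416433    5.72944105] [-0.33221795  0.41724357 -0.18255521] 27.441455021363552
bar 925 84.98356396654366 97.1311023845288 101.87145067605752
-55 59 92.7
-45 175 104.9
-35 181 105.0
-25 184 104.9
-15 174 105.1
-5 171 105.0
5 179 104.8
15 177 104.9
25 179 105.0
35 194 104.9
45 194 105.0
55 66 100.7
slope deg [-0.02889409 -0.11166006] 104.92470205847692
in window 958 [96.74341618 97.64213015 98.50638879] [ 58. 119.  77.]
```

View pics/w_end.png

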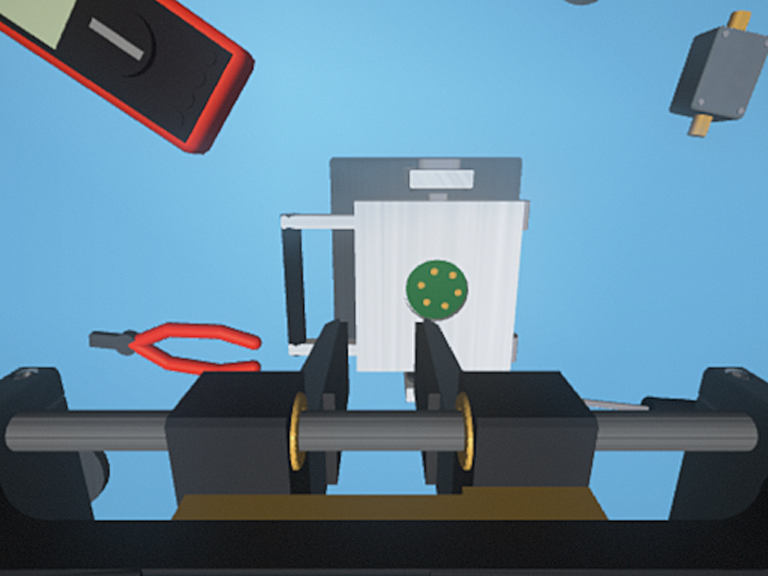

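The frame is turned over and level (slope 0.03°). The green back with its pads shows in the window at (437,290). It reads 97.6 against the floor at 99, which is the 1.5 mm play under a shut lid.

```bash
python3 -c "
from h import *
a=__import__('pickle').load(open('f0.pkl','rb'))['top'];t=grab('top')
u=proj(t,tray(0,-74,36))[0];print('lens px',u)
x,y=map(int,u);print(np.abs(a['color'][y-8:y+8,x-8:x+8].astype(int)-t['color'][y-8:y+8,x-8:x+8]).mean(), np.nanmedian(cloud(t)[y-3:y+4,x-6:x+7,2]))
print(job.job_done())"
```

```text
lens px [315.48281894 180.93443908]
4.721354166666667 36.81392373469859
the job is handed in; nothing more can be done
None
```

The job is done and handed in at about 23.5 s of the 64 s allowed; no verdict was reported.

I pressed the plain module down at its notch twice, which took it from about 40° to 48.6°. I then gripped it by the raised rim, set it foot first into the frame's pocket and let it drop flat. After that I shut the lid and swung the frame over by its bar.

Last checks:
- **Module in the pocket:** it lay flat and face up, its face level with the plate top (98–99 mm), before the lid was shut.
- **Lid:** before the turn its outer face read a level 106.4–106.7 mm, against 106.5 mm for shut. It was not measured directly after the turn, but the module's back sits only 1.4 mm below the pocket floor. That matches the play under a shut lid.
- **Frame:** turned over and level (slope under 0.15°), with the bar centre about 1 mm off its expected place. The green back with its brass pads shows in the window.
- **Lens module:** almost unchanged from the first top view.
- **Bystanders:** I checked them only by eye in the pictures and saw nothing shifted.
- **Robot:** clear of everything when I handed in.

Nothing failed outright, but two things were not as planned. The first press left the disc short of the stated 45–65° lean. In mid-swing the bar also slipped about 5 mm in the pads, with up to 13 N of pull.

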